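# Close a caliper on a milled tongue

### The job

Take the open caliper from its rest and lay it flat on the steel fixture plate with its two open jaws either side of the workpiece's narrow tongue, and let go of it. Then take the caliper again by the thumb block on its slide and run the moving jaw gently in until you feel it press on the tongue (a few newtons, well short of 20 N). Leave the caliper lying there, shut on the tongue with both its fixed and its moving jaw flush against the sides, and leave the other things on the bench alone.

Things in the scene. Friction and masses are not known exactly. Their poses are not given: they have to be found in the camera images.
- caliper: Loose flat steel caliper, about 0.43 kg. Origin: underside, beam centre line, at the fixed jaw's measuring face. z up; +y along the beam away from the fixed jaw; +x the way the jaws point. Beam: x -10 to 10, y -16 to 234, 10 thick. Fixed jaw: y -16 to 0, x -5 to 55, 10 thick; its face (y = 0) looks to +y. Centre of mass near y = 80. Starts on the rest, jaws open wider than the tongue
- moving_jaw: The caliper's moving jaw, which rides on the slide. Origin on the beam's centre line at the jaw's measuring face (which looks to the fixed jaw, caliper -y), level with the caliper's underside. Axes as the caliper's. Jaw: x 10 to 55, y 0 to 16, z 1 to 10
- slide (a joint): The caliper's slide along its beam, m: the gap between the two jaw faces, 0 shut, 0.075 fully open. It runs stiffly (about 0.7 N) and stays where it is left. The slide is a saddle 34 wide (x) over the beam, y 0 to 28 from the moving jaw's face, its top 14.5 above the caliper's underside
- thumb_block: Thumb block on the slide, an upright steel block: 18 (caliper x) by 12 (caliper y), rising from 14.5 to 38.5 above the caliper's underside, its centre 14 behind the moving jaw's face. Origin: centre of its foot, 14.5 above the caliper's underside. It is the place to take the slide
- beam_grip (a point): Point in the middle of the beam's bare part, 105 along the beam from the fixed jaw's face, mid thickness; a place to carry the caliper by, across its 20 mm width. The slide always starts short of it (its end at most 83 along)
- rest: Fixed black rest: plate 90 (x) by 230 (y) by 6 with two rubber cross bars, each 60 (x) by 16 (y), tops 20 above the bench, at y = -85 and 95. The caliper's beam lies across the bars, with 14 of free room under it between them. Origin: underside centre
- plate: Fixed steel fixture plate 150 (x) by 230 (y), 16 thick, top face 16 above the bench. Origin: underside centre, z up. The workpiece is clamped on it by a toe clamp across the wide shoulder, up to 37 above the plate (workpiece x 38 to 58, y -43 to 67)
- workpiece: Fixed milled steel part, T-shaped from above, 22 high, on the plate. Origin: underside (plate's top), on its middle line, 45 to plate -y of the plate's centre; axes as the plate's. Narrow tongue: 32 wide (y -16 to 16), x -25 to 20, free end to -x. Wide shoulder: y -31 to 31, x 20 to 60
- tongue_mid (a point): Middle of the tongue, on the plate's top. Laid right, the caliper's +x and +y run along the workpiece's +x and +y and its origin is near workpiece x = -38, y = -16: the beam passes in front of the tongue's end, the jaws reach along its sides, and the moving jaw is on the +y side
- toolmaker_vise: Small dark steel vise, 60 by 90, 48 high, loose, a bystander. Origin: underside centre
- loupe: Black loupe, 42 across, 36 high, loose, a bystander. Origin: underside centre
- bushing: Brass flanged bushing, 48 across, 34 high, loose, a bystander. Origin: underside centre

How it is judged:
On the way, in this order (a step that is already met when the one before it is completed fails the run):
1. the caliper lies flat on the plate, let go, its still open jaws either side of the tongue (z of caliper in the frame of plate below 0.0185 m and z of beam_grip in the frame of plate below 0.0235 m and angle between caliper's own z axis and vertical below 0.04 rad and x of caliper in the frame of workpiece between -0.065 and -0.03 m and y of caliper in the frame of workpiece between -0.035 and -0.0145 m and y of moving_jaw in the frame of workpiece above 0.0145 m and contact force between the fingers and caliper below 0.1 N and value of joint slide above 0.036 m), for 0.2 s.
2. the moving jaw presses on the tongue with 2 to 20 N, run in by the thumb block, with the jaws shut on it (contact force between the fingers and thumb_block above 0.5 N and contact force between moving_jaw and workpiece above 2 N and value of joint slide between 0.031 and 0.033 m), for 0.2 s.
At the end, for the whole second after the job is handed in: The caliper lies flat on the plate, at rest and let go, its jaws shut on the narrow tongue (gap 32 mm within 1 mm, square within 2 degrees), one jaw on each side and the beam 5 to 40 mm (to its centre line) in front of the tongue's end (z of caliper in the frame of plate below 0.0185 m and z of beam_grip in the frame of plate below 0.0235 m and angle between caliper's own z axis and vertical below 0.04 rad and x of caliper in the frame of workpiece between -0.065 and -0.03 m and y of caliper in the frame of workpiece between -0.035 and -0.0145 m and y of moving_jaw in the frame of workpiece above 0.0145 m and value of joint slide between 0.031 and 0.033 m and angle between the y axis of caliper and the y axis of workpiece, either way round below 0.035 rad and contact force between the fingers and caliper below 0.1 N and linear speed of caliper below 0.01 m/s and angular speed of caliper below 0.05 rad/s); the robot touches nothing.
It fails at once if the moving jaw is forced on the workpiece with over 20 N (contact force between moving_jaw and workpiece above 20 N).
It fails at once if the toolmaker vise is disturbed (moved over 10 mm) (distance of toolmaker_vise from where it was at the start of the episode above 0.01 m).
It fails at once if the loupe is disturbed (moved over 10 mm) (distance of loupe from where it was at the start of the episode above 0.01 m).
It fails at once if the bushing is disturbed (moved over 10 mm) (distance of bushing from where it was at the start of the episode above 0.01 m).
It also fails if it takes over 54 s, if anything falls off the work surface, if the arm or the gripper's body presses on something with over 40 N, if the wrist force passes 120 N, or if a joint passes its speed limit or range.

### The arm

A 6-joint arm with a two-finger parallel gripper is mounted at the origin on the work surface. World frame = base frame: x ahead of the robot, y to its left, z up, the work surface at z = 0. Lengths are in m, angles in rad, forces in N, time in s.
With the tool pointing down it reaches from about 0.275 to 0.85 m from the base axis. Payload 5.2 kg.
Tool frame: the origin (TCP) lies midway between the tips of the shut fingers; the grasp point (between the pads) lies 19 mm behind it (pinch_z is the distance from the TCP to the grasp point, in m); z points along the fingers, y is the line along which they close (so a half turn about z gives the same grasp; the last joint's range is limited). The gripper opens to 85 mm and grips with 20 to 120 N. Pads are 22 mm wide; open, the fingers measure 114 mm over their backs; the gripper's body (76 mm by 85 mm) begins 54 mm behind the grasp point. The pads swing forward as they close: fully open they stand 13 mm farther back than shut.
Start: joints at [1.084, 0.259, 1.535, -0, 1.348, -0.203], TCP at [0.154, 0.528, 0.231] pointing down, gripper open.
Joint ranges: [-3.14, 3.14], [-0.91, 2.08], [0.19, 2.58], [-1.22, 4.36], [0.22, 2.71], [-3.12, 3.12]. Speed limits (rad/s): [2.57, 2.57, 3.14, 3.14, 3.14, 3.14].

### API

Orientations are given as a rotation vector (axis times angle).
In Python, from station import observe, read_camera, get_calibration, close_job, pinch_z gives the robot as it stands.
- The arm moves only by the tool send_rows, never from a script. Its argument "plan" is a list that holds one entry, the list of rows, each a list of 7 numbers: the opening, from 0 (shut) to 1 (fully open), then the shift along the tool's x, y, z in mm, then the turn, a rotation vector about the tool's x, y, z in degrees. A call has 1 to 5 rows; each row shifts and turns the commanded pose from where the row before left it, along the tool's axes as they then stand; what a row does not reach is not made up. A row lasts 1/12 s, in which the tool goes at most 41.7 mm and 7.16 degrees, less where a joint would pass 70% of its speed; a pose out of reach is approached as far as the arm can. A call with a gripper value outside its range is refused whole. The fingers move at their own pace and stop on an object; "grip_force" is the grip in N (left out, the last holds). Time passes only in rows, so rows that do not move let the fingers close. It gives the time, the measured TCP pose, the force, the opening and the grip force at its end, in the units of the state.
- observe(): the state, without advancing time (a new reading comes with each control period).
- read_camera(name): name is "side" or "top"; returns the picture (400x640x3 uint8, red, green, blue); there is no depth.
- get_calibration(name): a dict with "intrinsics" (3x3 intrinsics, pixels), "origin" and "attitude" of the camera in the world. Camera axes: x right, y down, z forward; pixel columns grow to the right and rows downward; lengths in m; the calibration is good to about 2 mm. A picture is of the moment at which its call begins. get_calibration takes no time and is no camera call.
- close_job(): hands the job in; it is judged then, once.
The state is a dict: "t": time; "qpos": joint angles; "joint_velocities": joint speeds; "effort": joint torques, N m; "tool_pos": TCP position; "tool_rot": TCP orientation; "wrist_force": force on the tool from outside, world axes, zero at the start; "torque": the same for the moment, N m; "finger_gap": finger opening in m; "grip_force": force on a finger pad.
Only numpy, scipy, OpenCV 4.12 (cv2) and the standard library are available. Lean on these libraries where they do the work, as an engineer would, in place of code of your own. Each camera call takes 0.05 s, during which the arm holds its last target. There are 200 camera calls.

## Working session

There is one attempt and no reset: what is moved stays moved. The work goes in short steps, Python scripts to look and compute and a tool call to move; the robot and the scene stay as the last step left them, time stands still between calls to the robot, and variables do not carry over. Pictures are saved under pics/ and viewed, at most 10 in all, crops included, and the job is handed in when it is done.

Besides the shell and the picture viewer there is one more tool, called after ">>>" as a command line: name --argument value ..., lists and objects as JSON in quotes. send_rows: Moves the arm, as the interface text tells. Its arguments: {"type":"object","properties":{"plan":{"type":"array","items":{"type":"array","items":{"type":"array","items":{"type":"number"}}}},"grip_force":{"type":"number"}},"required":["plan"]}

```bash
mkdir -p pics
python3 - <<'E'
from station import *
import cv2,numpy as np
np.set_printoptions(precision=4,suppress=True)
for n in("top","side"):
    im=read_camera(n);cv2.imwrite(f"pics/{n}0.png",im[:,:,::-1]);c=get_calibration(n);print(n,c)
s=observe();print(s, pinch_z)
E
```

```text
top {'intrinsics': array([[428.5449,   0.    , 321.0673],
       [  0.    , 428.5449, 194.8939],
       [  0.    ,   0.    ,   1.    ]]), 'origin': array([ 0.5801, -0.0332,  0.9368]), 'attitude': array([-2.1575,  2.1804, -0.0764])}
side {'intrinsics': array([[442.4439,   0.    , 314.7983],
       [  0.    , 442.4439, 197.9525],
       [  0.    ,   0.    ,   1.    ]]), 'origin': array([0.242 , 0.5879, 0.5156]), 'attitude': array([-0.7615,  2.4183, -1.3407])}
{'t': 0.1, 'qpos': array([ 1.0842,  0.2593,  1.536 ,  0.    ,  1.348 , -0.2028]), 'joint_velocities': array([-0.0002, -0.001 , -0.0037, -0.0023,  0.    ,  0.0013]), 'effort': array([  0.002 , -44.6967, -29.125 ,  -0.0004,   0.0062,  -0.    ]), 'tool_pos': array([0.1538, 0.5276, 0.2306]), 'tool_rot': array([-0.4442, -3.1094,  0.0024]), 'wrist_force': array([ 0.0595, -0.4718, -0.4199]), 'torque': array([ 0.0068,  0.0026, -0.0043]), 'grip_force': 0.0, 'finger_gap': 0.08501281367344471} 0.0187
```

View pics/top0.png

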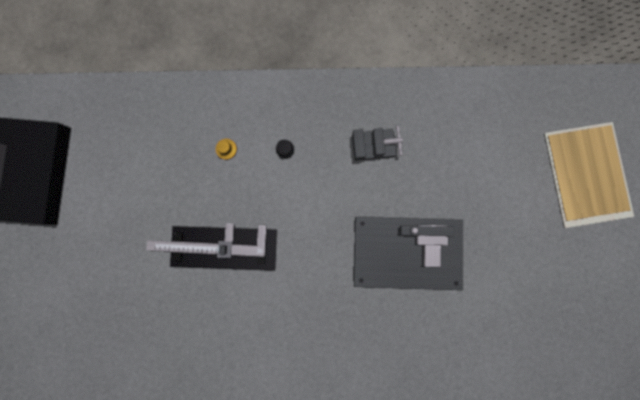

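View pics/side0.png

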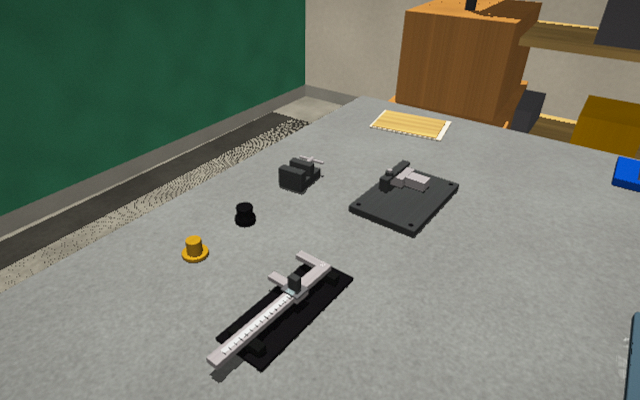

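The top view has the caliper at u 148–265, v≈247 with its jaws up (+x). The plate is at u 354–463, v 217–290, with the tongue at about (432, 256). The side view agrees with this layout. Next I'll take enlarged crops.

```bash
cat > h.py <<'E'
from station import *
import cv2,numpy as np
from scipy.spatial.transform import Rotation as R
np.set_printoptions(precision=4,suppress=True)
def px2w(n,uv,z):
    c=get_calibration(n);uv=np.atleast_2d(uv).astype(float)
    d=np.c_[uv,np.ones(len(uv))]@np.linalg.inv(c["intrinsics"]).T@R.from_rotvec(c["attitude"]).as_matrix().T
    o=c["origin"];return o+d*((z-o[2])/d[:,2])[:,None]
def w2px(n,p):
    c=get_calibration(n);q=(np.atleast_2d(p)-c["origin"])@R.from_rotvec(c["attitude"]).as_matrix()@c["intrinsics"].T
    return q[:,:2]/q[:,2:]
E
python3 - <<'E'
import cv2,numpy as np
im=cv2.imread("pics/top0.png")
a=cv2.resize(im[215:275,140:280],None,fx=5.7,fy=5.7,interpolation=cv2.INTER_CUBIC)[:,:798]
b=cv2.resize(im[210:295,345:475],None,fx=6,fy=6,interpolation=cv2.INTER_CUBIC)
cv2.imwrite("pics/a.png",a);cv2.imwrite("pics/b.png",b)
E
```

```text
(no output)
```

View pics/a.png

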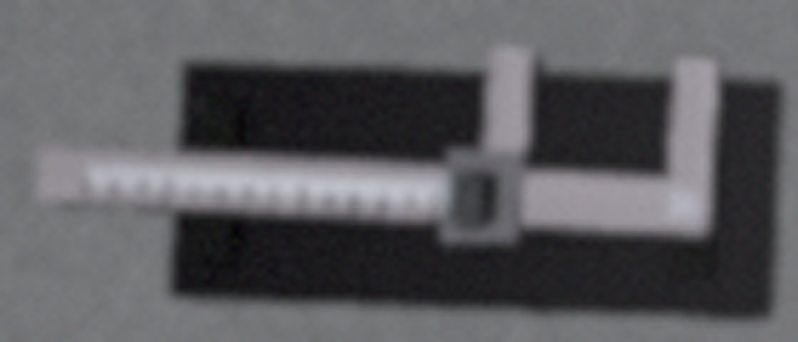

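View pics/b.png

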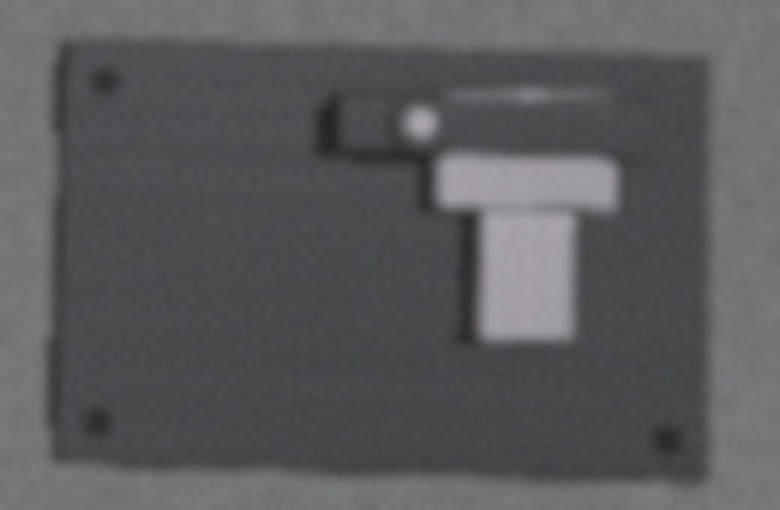

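Crop a shows the beam end at crop (38, 148–202), the fixed jaw tip at (675–718, 58) and the moving jaw tip at (490–535, 46). Crop b shows the tongue end at (480–574, 342), the shoulder at (437–618, 210) and the plate corners. I'll fit the poses from these points.

```bash
cat > fit.py <<'E'
from h import *
from scipy.optimize import least_squares
def full(p,s,o): return (np.array(p,float)+.5)/s-.5+np.array(o)
def pose(q,pts):
    c,s=np.cos(q[2]),np.sin(q[2]);P=np.array(pts,float)
    P[:,:2]=P[:,:2]@np.array([[c,s],[-s,c]])+q[:2];return P
if __name__=="__main__":
    pa=full([(38,148),(38,202),(718,58),(675,58),(710,238),(490,46),(535,46),(668,175)],5.7,(140,215))
    def ma(q):
        g=q[3];return pose(q,[(.01,.234,.03),(-.01,.234,.03),(.055,-.016,.03),(.055,0,.03),(-.01,-.016,.03),(.055,g+.016,.03),(.055,g,.03),(.01,0,.03)])
    r=least_squares(lambda q:(w2px("top",ma(q))-pa).ravel(),[.45,.1,0,.06]);print("cal",r.x,r.fun.reshape(-1,2))
    pb=full([(62,42),(708,58),(708,480),(52,460),(480,342),(574,342),(437,210),(618,212)],6,(345,210))
    def mb(q):
        return pose(q,[(.075,.115,.016),(.075,-.115,.016),(-.075,-.115,.016),(-.075,.115,.016),(-.025,.016-.045,.038),(-.025,-.016-.045,.038),(.02,.031-.045,.038),(.02,-.031-.045,.038)])
    r=least_squares(lambda q:(w2px("top",mb(q))-pb).ravel(),[.45,-.2,0]);print("plate",r.x,r.fun.reshape(-1,2))
    print(pose(r.x,[(0,-.045,.016),(-.038,-.061,.016)]))
    print("vise,loupe,bush",px2w("top",[(377,143),(285,149),(226,149)],.04))
    print("tool",R.from_rotvec(observe()["tool_rot"]).as_matrix())
E
python3 fit.py
```

```text
cal [ 0.5432  0.1187 -0.0568  0.0528] [[ 0.5897 -0.0827]
 [-0.1848 -0.0612]
 [ 0.0108 -0.0263]
 [ 0.0268 -0.3802]
 [-0.3824 -0.6634]
 [ 0.1775  0.2062]
 [-0.2134  0.559 ]
 [-0.0184  0.4645]]
plate [ 0.5345 -0.2027 -0.0382] [[ 0.1099 -0.4229]
 [ 0.3019 -0.0996]
 [ 0.3148  0.9018]
 [ 0.2494  0.8505]
 [-0.2102 -0.5048]
 [-0.3218 -0.0399]
 [-0.1316 -0.6093]
 [-0.2917 -0.0755]]
[[ 0.5328 -0.2477  0.016 ]
 [ 0.4942 -0.2622  0.016 ]]
vise,loupe,bush [[ 0.7674 -0.1382  0.04  ]
 [ 0.7571  0.057   0.04  ]
 [ 0.7587  0.1828  0.04  ]]
tool [[-0.96    0.28   -0.0008]
 [ 0.28    0.96   -0.0014]
 [ 0.0004 -0.0016 -1.    ]]
```

```bash
cat > go.py <<'E'
from h import *
def go(x,y,z,yaw_y,n,op):
    """rows to bring TCP to xyz, z down, tool y at world angle yaw_y (deg)"""
    s=observe();p=np.array(s["tool_pos"]);Rm=R.from_rotvec(s["tool_rot"])
    a=np.radians(yaw_y);ty=np.array([np.cos(a),np.sin(a),0]);tz=np.array([0,0,-1.]);tx=np.cross(ty,tz)
    d=(Rm.inv()*R.from_matrix(np.c_[tx,ty,tz])).as_rotvec()/n
    ds=(np.array([x,y,z])-p)/n*1000
    print("from",p,"t",s["t"],"F",s["wrist_force"],"gap",s["finger_gap"],"world d mm",ds*n,"turn",np.degrees(d*n))
    for k in range(n):
        print([op]+np.round(Rm.inv().apply(ds),1).tolist()+np.round(np.degrees(d),2).tolist(),end=",\n");Rm=Rm*R.from_rotvec(d)
if __name__=="__main__":
    import sys;a=[float(v) for v in sys.argv[1:]];go(*a[:4],int(a[4]),a[5])
E
python3 go.py .549 .2185 .1 -3.25 15 0.7
```

```text
from [0.1538 0.5276 0.2306] t 0.1 F [ 0.0595 -0.4718 -0.4199] gap 0.08501281367344471 world d mm [ 395.2463 -309.0868 -130.5622] turn [-0.0912  0.0445 76.9896]
[0.7, -31.1, -12.4, 8.7, -0.01, 0.0, 5.13],
[0.7, -32.1, -9.6, 8.7, -0.01, 0.0, 5.13],
[0.7, -32.8, -6.7, 8.7, -0.01, 0.0, 5.13],
[0.7, -33.2, -3.7, 8.7, -0.01, 0.0, 5.13],
[0.7, -33.4, -0.7, 8.7, -0.01, 0.0, 5.13],
[0.7, -33.4, 2.3, 8.7, -0.01, 0.0, 5.13],
[0.7, -33.0, 5.3, 8.7, -0.01, 0.0, 5.13],
[0.7, -32.4, 8.2, 8.7, -0.01, 0.0, 5.13],
[0.7, -31.6, 11.1, 8.7, -0.01, 0.0, 5.13],
[0.7, -30.5, 13.8, 8.7, -0.01, 0.0, 5.13],
[0.7, -29.1, 16.5, 8.7, -0.01, 0.0, 5.13],
[0.7, -27.5, 19.0, 8.7, -0.01, 0.0, 5.13],
[0.7, -25.7, 21.4, 8.7, -0.01, 0.0, 5.13],
[0.7, -23.7, 23.6, 8.7, -0.01, 0.0, 5.13],
[0.7, -21.5, 25.7, 8.7, -0.01, 0.0, 5.13],
```

>>> send_rows --plan '[[[0.7,-31,-12.5,8.5,0,0,5.13],[0.7,-32,-9.5,8.5,0,0,5.13],[0.7,-33,-6.5,8.5,0,0,5.13],[0.7,-33,-3.5,8.5,0,0,5.13],[0.7,-33.5,-0.5,8.5,0,0,5.13]]]' --grip_force 60

```text
t: 0.52
tool_pos: [0.2866, 0.4243, 0.1881]
tool_rot: [-1.129, -2.931, 0.001]
wrist_force: [1.4, 1.1, -0.2]
finger_gap: 0.0594
grip_force: 0.0
```

>>> send_rows --plan '[[[0.7,-33.5,2.5,8.5,0,0,5.13],[0.7,-33,5.5,8.5,0,0,5.13],[0.7,-32.5,8,8.5,0,0,5.13],[0.7,-31.5,11,8.5,0,0,5.13],[0.7,-30.5,14,8.5,0,0,5.13]]]'

```text
t: 0.93
tool_pos: [0.419, 0.3214, 0.1456]
tool_rot: [-1.752, -2.607, 0.001]
wrist_force: [0.4, 0.7, -0.0]
finger_gap: 0.0601
grip_force: 0.0
```

>>> send_rows --plan '[[[0.7,-29,16.5,8.5,0,0,5.13],[0.7,-27.5,19,8.5,0,0,5.13],[0.7,-25.5,21.5,8.5,0,0,5.13],[0.7,-23.5,23.5,8.5,0,0,5.13],[0.7,-21.5,25.5,8.5,0,0,5.13]]]'

```text
t: 1.35
tool_pos: [0.5504, 0.2188, 0.1029]
tool_rot: [-2.287, -2.153, 0.001]
wrist_force: [0.1, 0.9, -0.9]
finger_gap: 0.0596
grip_force: 0.0
```

```bash
python3 go.py .549 .2185 .06 -3.25 4 0.7
python3 - <<'E'
from h import *
im=read_camera("side");u,v=np.round(w2px("side",[.549,.2185,.05])[0]).astype(int);print(u,v)
c=im[max(v-110,0):v+90,max(u-130,0):u+130,::-1];print(max(v-110,0),max(u-130,0));cv2.imwrite("pics/c.png",cv2.resize(c,None,fx=3,fy=3,interpolation=cv2.INTER_CUBIC)[:600])
E
```

```text
from [0.5504 0.2188 0.1029] t 1.35 F [ 0.0513  0.9102 -0.9349] gap 0.059604115661668795 world d mm [ -1.4401  -0.33   -42.9166] turn [-0.0509  0.0094 -0.225 ]
[0.7, -0.1, -0.3, 10.7, -0.01, 0.0, -0.06],
[0.7, -0.1, -0.3, 10.7, -0.01, 0.0, -0.06],
[0.7, -0.1, -0.3, 10.7, -0.01, 0.0, -0.06],
[0.7, -0.1, -0.4, 10.7, -0.01, 0.0, -0.06],
280 291
181 150
```

View pics/c.png

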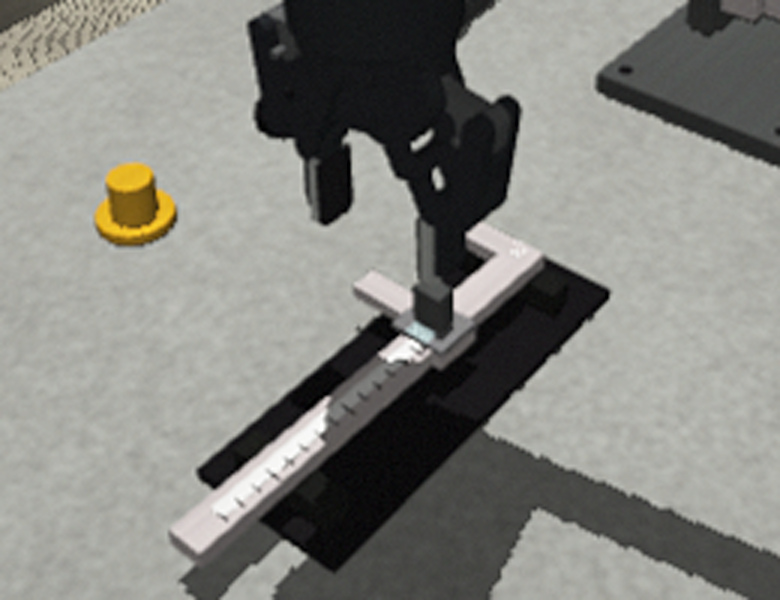

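The open fingers (crop 325, 215 and 425, 240) straddle the beam, and the tool is 100 mm up. I'll check the fitted caliper pose against this view.

Run:
```python
from fit import *
q=[.5432,.1187,-.0568]
p=w2px("side",pose(q,[(.01,.234,.03),(-.01,.234,.03),(-.01,-.016,.03),(.055,.0528+.016,.03)]))
print((p-[150,181])*3+1)
```

```text
[[170.1654 526.7004]
 [201.3042 551.007 ]
 [544.275  250.0602]
 [353.454  281.3482]]
```

The match is within about 2 px, so I'll descend and grip.

>>> send_rows --plan '[[[0.7,0,-0.5,20,0,0,-0.2],[0.7,0,-0.5,20,0,0,0],[0.7,0,-0.5,20,0,0,0],[0.7,0,0,12,0,0,0],[0.7,0,0,8,0,0,0]]]'

```text
t: 1.82
tool_pos: [0.5468, 0.22, 0.0219]
tool_rot: [-2.278, -2.161, 0.004]
wrist_force: [-1.0, -0.2, -0.3]
finger_gap: 0.0599
grip_force: 0.0
```

>>> send_rows --plan '[[[0.7,0,0,0,0,0,0],[0.7,0,0,0,0,0,0]]]'

```text
t: 1.98
tool_pos: [0.5481, 0.2204, 0.0239]
tool_rot: [-2.279, -2.163, 0.0]
wrist_force: [-0.2, 0.6, -0.5]
finger_gap: 0.0604
grip_force: 0.0
```

>>> send_rows --plan '[[[0.7,0,0,3,0,0,0],[0.1,0,0,0,0,0,0],[0.1,0,0,0,0,0,0],[0.1,0,0,0,0,0,0],[0.1,0,0,0,0,0,0]]]' --grip_force 80

```text
t: 2.4
tool_pos: [0.5487, 0.2204, 0.0219]
tool_rot: [2.278, 2.162, 0.002]
wrist_force: [-1.0, 0.2, 2.6]
finger_gap: 0.0176
grip_force: 78.3
```

>>> send_rows --plan '[[[0,0,0,0,0,0,0],[0,0,0,0,0,0,0],[0,0,0,0,0,0,0]]]'

```text
t: 2.65
tool_pos: [0.5487, 0.2204, 0.0219]
tool_rot: [2.278, 2.162, 0.002]
wrist_force: [0.1, 0.3, 5.4]
finger_gap: 0.0172
grip_force: 78.6
```

>>> send_rows --plan '[[[0,0,0,-5,0,0,0],[0,0,0,-10,0,0,0],[0,0,0,-15,0,0,0],[0,0,0,-20,0,0,0],[0,0,0,-20,0,0,0]]]'

```text
t: 3.07
tool_pos: [0.5472, 0.22, 0.0912]
tool_rot: [-2.278, -2.161, 0.003]
wrist_force: [0.9, 0.1, -3.1]
finger_gap: 0.0174
grip_force: 78.6
```

>>> send_rows --plan '[[[0,0,0,0,0,0,0],[0,0,0,0,0,0,0],[0,0,0,0,0,0,0]]]'

```text
t: 3.32
tool_pos: [0.5473, 0.2201, 0.0899]
tool_rot: [-2.278, -2.162, 0.002]
wrist_force: [-1.5, -0.8, -4.3]
finger_gap: 0.0172
grip_force: 78.7
```

Run:
```python
from h import *
s=observe();print(s)
im=read_camera("side");t=read_camera("top")
cv2.imwrite("pics/top1.png",t[:,:,::-1])
c=im[180:360,150:410,::-1];cv2.imwrite("pics/d.png",cv2.resize(c,None,fx=3,fy=3,interpolation=cv2.INTER_CUBIC))
```

```text
{'t': 3.3167, 'qpos': array([0.1933, 0.4559, 1.616 , 0.    , 1.0712, 0.2459]), 'joint_velocities': array([-0.0013,  0.0188,  0.0122, -0.0005,  0.0021, -0.0011]), 'effort': array([ -0.0082, -55.1835, -27.222 ,  -0.063 ,  -0.0881,  -0.0018]), 'tool_pos': array([0.5473, 0.2201, 0.0899]), 'tool_rot': array([-2.2785, -2.1617,  0.002 ]), 'wrist_force': array([-1.5294, -0.7749, -4.2521]), 'torque': array([ 0.0865,  0.039 , -0.0083]), 'grip_force': 78.67719411849976, 'finger_gap': 0.01720376278222336}
```

View pics/d.png

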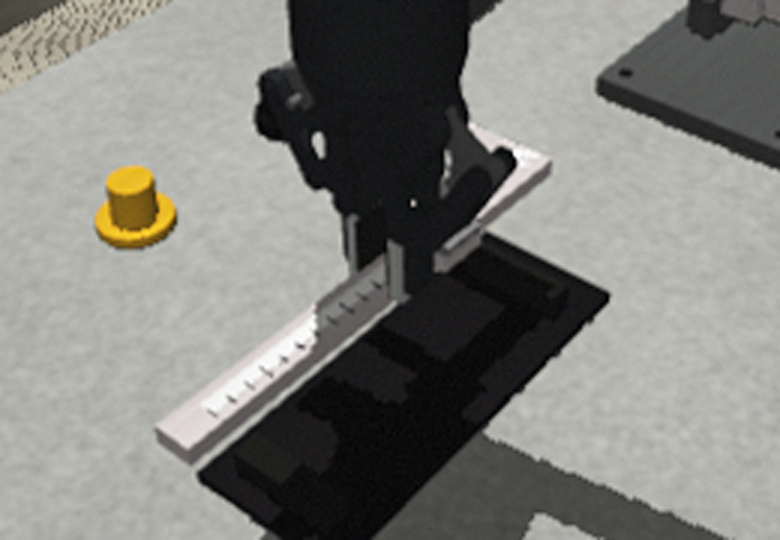

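The caliper is lifted and looks level, with its beam end at crop (157, 430). I'll check the tilt numerically and plan the transfer.

```bash
python3 - <<'E'
from fit import *
s=observe();Rm=R.from_rotvec(s["tool_rot"]).as_matrix();ty=Rm[:,1];yaw=np.arctan2(ty[1],ty[0]);print("yaw",yaw)
p=s["tool_pos"];ax=np.array([-np.sin(yaw),np.cos(yaw)])
for z in(.096,.098,.1):
  q=[*(p[:2]-.1015*ax),yaw]
  print(q[:2],(w2px("side",pose(q,[(.01,.234,z),(-.01,.234,z),(-.01,-.016,z)]))-[150,180])*3+1)
# target: workpiece frame
wq=[.5328,-.2477,-.0382]
o=pose(wq,[(-.043,-.024,.016)])[0];ax=np.array([-np.sin(wq[2]),np.cos(wq[2])])
print("tcp target",o[:2]+.1015*ax,"yaw deg",np.degrees(wq[2]))
E
python3 go.py .4959 -.1693 .12 -2.19 11 0
```

```text
yaw -0.05256790584669954
[np.float64(0.5414969488720034), np.float64(0.11858963859457035)] [[156.2607 426.9682]
 [189.4334 450.8398]
 [551.4873 158.3123]]
[np.float64(0.5414969488720034), np.float64(0.11858963859457035)] [[155.6684 423.5502]
 [188.8965 447.4045]
 [551.633  155.2608]]
[np.float64(0.5414969488720034), np.float64(0.11858963859457035)] [[155.0737 420.1187]
 [188.3575 443.9552]
 [551.7792 152.2   ]]
tcp target [ 0.4928 -0.1686] yaw deg -2.1886987773997446
from [0.5468 0.2199 0.0892] t 3.4167 F [-0.9237  0.4797 -3.7998] gap 0.0172998844244158 world d mm [ -50.9301 -389.2494   30.8098] turn [-0.1758  0.0429 -0.8219]
[0.0, -35.6, -2.8, -2.8, -0.02, 0.0, -0.07],
[0.0, -35.6, -2.8, -2.8, -0.02, 0.0, -0.07],
[0.0, -35.6, -2.9, -2.8, -0.02, 0.0, -0.07],
[0.0, -35.6, -2.9, -2.8, -0.02, 0.0, -0.07],
[0.0, -35.6, -3.0, -2.8, -0.02, 0.0, -0.07],
[0.0, -35.6, -3.0, -2.8, -0.02, 0.0, -0.07],
[0.0, -35.6, -3.0, -2.8, -0.02, 0.0, -0.07],
[0.0, -35.6, -3.1, -2.8, -0.02, 0.0, -0.07],
[0.0, -35.6, -3.1, -2.8, -0.02, 0.0, -0.07],
[0.0, -35.5, -3.2, -2.8, -0.02, 0.0, -0.07],
[0.0, -35.5, -3.2, -2.8, -0.02, 0.0, -0.07],
```

>>> send_rows --plan '[[[0,-16,-1.5,-4,0,0,-0.1],[0,-32,-3,-4,0,0,-0.1],[0,-36,-3,-4,0,0,-0.1],[0,-36,-3,-4,0,0,-0.1],[0,-36,-3,-4,0,0,-0.1]]]'

```text
t: 3.83
tool_pos: [0.5257, 0.0639, 0.1096]
tool_rot: [-2.267, -2.172, 0.003]
wrist_force: [1.2, -0.2, -4.3]
finger_gap: 0.0174
grip_force: 78.7
```

>>> send_rows --plan '[[[0,-36,-3,-4,0,0,-0.1],[0,-36,-3.5,-4,0,0,-0.1],[0,-36,-3.5,-2,0,0,-0.1],[0,-36,-3.5,0,0,0,0],[0,-36,-3.5,0,0,0,0]]]'

```text
t: 4.25
tool_pos: [0.5016, -0.1155, 0.1199]
tool_rot: [-2.263, -2.177, 0.001]
wrist_force: [1.2, -0.4, -4.0]
finger_gap: 0.0174
grip_force: 78.7
```

>>> send_rows --plan '[[[0,-32,-3,0,0,0,0],[0,-16,-1.5,0,0,0,0],[0,-6,0,0,0,0,0],[0,0,0,0,0,0,0],[0,0,0,0,0,0,0]]]'

```text
t: 4.67
tool_pos: [0.4956, -0.1671, 0.1199]
tool_rot: [-2.263, -2.176, 0.0]
wrist_force: [0.8, 1.3, -3.7]
finger_gap: 0.0172
grip_force: 78.7
```

```bash
python3 go.py .4928 -.1686 .06 -2.19 4 0
python3 - <<'E'
from h import *
t=read_camera("top");s=read_camera("side")
a=cv2.resize(t[200:300,335:475,::-1],None,fx=5,fy=5,interpolation=cv2.INTER_CUBIC)
cv2.imwrite("pics/e.png",a);cv2.imwrite("pics/side2.png",s[:,:,::-1])
E
```

```text
from [ 0.4956 -0.1671  0.1199] t 4.6667 F [ 0.8017  1.3134 -3.7378] gap 0.01722473572819845 world d mm [ -2.8038  -1.4951 -59.9091] turn [-0.0996 -0.0932 -0.0634]
[0.0, -0.4, -0.7, 15.0, -0.02, -0.02, -0.02],
[0.0, -0.4, -0.7, 15.0, -0.02, -0.02, -0.02],
[0.0, -0.4, -0.7, 15.0, -0.02, -0.02, -0.02],
[0.0, -0.4, -0.7, 15.0, -0.02, -0.02, -0.02],
```

View pics/e.png

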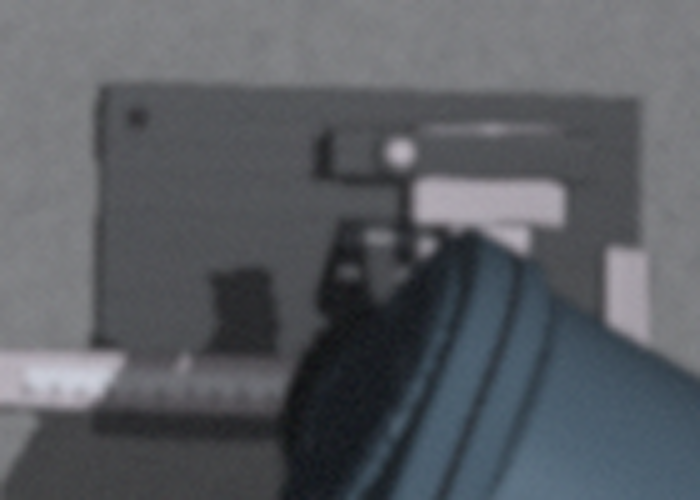

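The arm hides the tongue. The fixed jaw tip is at crop (606–648, 247) and the beam's edges are at v 352 and 410. I'll measure those points.

Run:
```python
from fit import *
p=px2w("top",full([(606,247),(648,247),(20,352),(20,410)],5,(335,200)),.129)
print(p)
wq=[.5328,-.2477,-.0382];c,s=np.cos(wq[2]),np.sin(wq[2])
print("in workpiece",(p[:,:2]-wq[:2])@np.array([[c,-s],[s,c]]))
```

```text
[[ 0.5467 -0.27    0.129 ]
 [ 0.5465 -0.2855  0.129 ]
 [ 0.5098 -0.0514  0.129 ]
 [ 0.4885 -0.0511  0.129 ]]
in workpiece [[ 0.0147 -0.0217]
 [ 0.0152 -0.0373]
 [-0.0304  0.1953]
 [-0.0518  0.1948]]
```

>>> send_rows --plan '[[[0,-1,-1,10,0,0,0],[0,-1,-1,20,0,0,0],[0,-1,-1,20,0,0,0],[0,0,0,20,0,0,0],[0,0,0,15,0,0,0]]]'

```text
t: 5.18
tool_pos: [0.4922, -0.1691, 0.0338]
tool_rot: [-2.261, -2.179, 0.001]
wrist_force: [-0.3, -0.2, -3.9]
finger_gap: 0.0172
grip_force: 78.7
```

>>> send_rows --plan '[[[0,0,0,6,0,0,0],[0,0,0,0,0,0,0],[0,0,0,0,0,0,0]]]'

```text
t: 5.43
tool_pos: [0.4932, -0.1702, 0.0298]
tool_rot: [-2.263, -2.179, 0.0]
wrist_force: [0.4, 0.1, -4.3]
finger_gap: 0.0172
grip_force: 78.7
```

Run:
```python
from h import *
t=read_camera("top");s=read_camera("side")
print(observe()["tool_pos"],observe()["wrist_force"])
a=cv2.resize(t[200:300,335:475,::-1],None,fx=4,fy=4,interpolation=cv2.INTER_CUBIC)
b=cv2.resize(s[140:260,320:500,::-1],None,fx=3.1,fy=3.1,interpolation=cv2.INTER_CUBIC)
h=np.zeros((600,800,3),np.uint8)
b=cv2.resize(s[150:250,330:490,::-1],None,fx=5,fy=5,interpolation=cv2.INTER_CUBIC)
cv2.imwrite("pics/f.png",b);cv2.imwrite("pics/f_top.png",a)
```

```text
[ 0.4939 -0.1709  0.0307] [ 0.2521 -0.8303 -3.4812]
```

View pics/f.png

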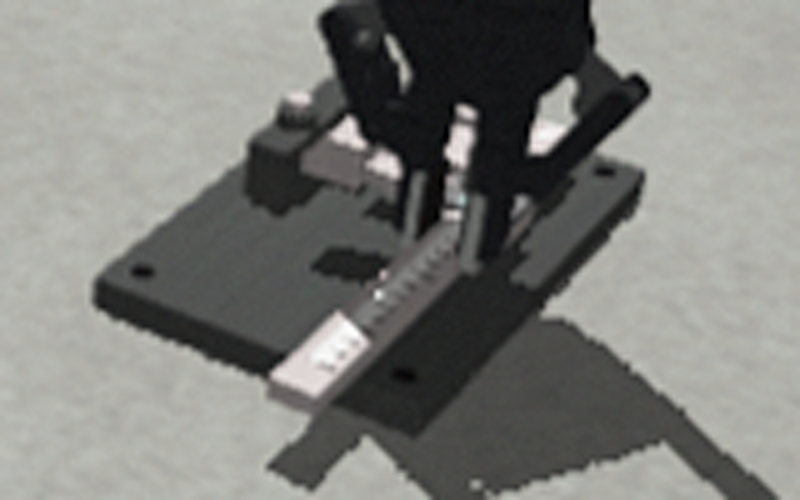

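The caliper is about 12 mm above the plate with the jaws around the tongue region and nothing touching. I'll lower it gently.

>>> send_rows --plan '[[[0,0,0,4,0,0,0],[0,0,0,3,0,0,0],[0,0,0,2,0,0,0],[0,0,0,0,0,0,0],[0,0,0,0,0,0,0]]]'

```text
t: 5.95
tool_pos: [0.4929, -0.1708, 0.0207]
tool_rot: [-2.264, -2.178, 0.0]
wrist_force: [-0.6, -0.0, -3.6]
finger_gap: 0.0173
grip_force: 78.8
```

>>> send_rows --plan '[[[0,0,0,2,0,0,0],[0,0,0,1,0,0,0],[0,0,0,0,0,0,0],[0,0,0,0,0,0,0]]]'

```text
t: 6.28
tool_pos: [0.4932, -0.1709, 0.0179]
tool_rot: [2.264, 2.178, 0.0]
wrist_force: [0.3, -0.8, -2.6]
finger_gap: 0.0174
grip_force: 78.9
```

>>> send_rows --plan '[[[0,0,0,0.8,0,0,0],[0,0,0,0,0,0,0],[0,0,0,0,0,0,0]]]'

```text
t: 6.53
tool_pos: [0.4932, -0.1709, 0.0179]
tool_rot: [2.263, 2.178, 0.0]
wrist_force: [-2.3, 0.6, 5.8]
finger_gap: 0.0172
grip_force: 79.9
```

>>> send_rows --plan '[[[0,1.5,0,0,0,0,0],[0,1.5,0,0,0,0,0],[0,1.5,0,0,0,0,0],[0,0,0,0,0,0,0]]]'

```text
t: 6.87
tool_pos: [0.4944, -0.1672, 0.0179]
tool_rot: [2.261, 2.176, 0.001]
wrist_force: [-1.1, -4.3, 6.2]
finger_gap: 0.0174
grip_force: 80.0
```

>>> send_rows --plan '[[[0,1,0,0,0,0,0],[0,0,0,0,0,0,0],[0,0,0,0,0,0,0]]]'

```text
t: 7.12
tool_pos: [0.4945, -0.1664, 0.0179]
tool_rot: [2.261, 2.176, 0.001]
wrist_force: [-0.5, -4.6, 6.3]
finger_gap: 0.0176
grip_force: 79.9
```

>>> send_rows --plan '[[[0,1,0,-0.3,0,0,0],[0,1,0,0,0,0,0],[0,0,0,0,0,0,0]]]'

```text
t: 7.37
tool_pos: [0.4944, -0.1639, 0.0179]
tool_rot: [2.262, 2.177, 0.001]
wrist_force: [0.7, -4.3, 6.4]
finger_gap: 0.017
grip_force: 79.9
```

>>> send_rows --plan '[[[0,1,0,0,0,0,0],[0,0,0,0,0,0,0]]]'

```text
t: 7.53
tool_pos: [0.4944, -0.1629, 0.0179]
tool_rot: [2.262, 2.177, 0.001]
wrist_force: [0.6, -4.1, 5.8]
finger_gap: 0.017
grip_force: 79.9
```

>>> send_rows --plan '[[[0,1,0,0,0,0,0],[0,0,0,0,0,0,0]]]'

```text
t: 7.7
tool_pos: [0.4944, -0.1619, 0.0179]
tool_rot: [2.262, 2.177, 0.001]
wrist_force: [-0.2, -4.7, 6.7]
finger_gap: 0.0174
grip_force: 79.9
```

>>> send_rows --plan '[[[0,0.7,0,0,0,0,0],[0,0,0,0,0,0,0]]]'

```text
t: 7.87
tool_pos: [0.4944, -0.1613, 0.0179]
tool_rot: [2.262, 2.177, 0.001]
wrist_force: [0.5, -5.9, 5.9]
finger_gap: 0.0175
grip_force: 79.9
```

>>> send_rows --plan '[[[0,0.7,0,0,0,0,0],[0,0,0,0,0,0,0]]]'

```text
t: 8.03
tool_pos: [0.4944, -0.1606, 0.0179]
tool_rot: [2.262, 2.177, 0.001]
wrist_force: [0.3, -4.7, 5.7]
finger_gap: 0.0174
grip_force: 79.9
```

>>> send_rows --plan '[[[0,0.7,0,0,0,0,0],[0,0,0,0,0,0,0]]]'

```text
t: 8.2
tool_pos: [0.4944, -0.1605, 0.0179]
tool_rot: [2.261, 2.176, -0.001]
wrist_force: [-0.7, -7.2, 5.3]
finger_gap: 0.017
grip_force: 79.8
```

>>> send_rows --plan '[[[0,0.6,0,0,0,0,0],[0,0,0,0,0,0,0],[0,0,0,0,0,0,0]]]'

```text
t: 8.45
tool_pos: [0.4944, -0.1604, 0.0179]
tool_rot: [2.261, 2.176, -0.001]
wrist_force: [-0.7, -9.0, 4.8]
finger_gap: 0.0175
grip_force: 79.7
```

>>> send_rows --plan '[[[0.2,0,0,0,0,0,0],[0.5,0,0,0,0,0,0],[0.5,0,0,0,0,0,0],[0.5,0,0,0,0,0,0],[0.5,0,0,0,0,0,0]]]' --grip_force 20

```text
t: 8.87
tool_pos: [0.4929, -0.1575, 0.0168]
tool_rot: [-2.262, -2.177, 0.0]
wrist_force: [-0.5, 0.2, 0.4]
finger_gap: 0.0426
grip_force: 0.0
```

>>> send_rows --plan '[[[0.5,0,0,-10,0,0,0],[0.5,0,0,-30,0,0,0],[0.5,0,0,-40,0,0,0],[0.5,0,0,-40,0,0,0],[0.5,0,0,-20,0,0,0]]]'

```text
t: 9.28
tool_pos: [0.4951, -0.159, 0.1626]
tool_rot: [2.259, 2.175, 0.003]
wrist_force: [0.6, -0.6, -0.8]
finger_gap: 0.0429
grip_force: 0.0
```

>>> send_rows --plan '[[[0.5,40,0,0,0,0,0],[0.5,40,0,0,0,0,0],[0.5,40,0,0,0,0,0],[0.5,40,0,0,0,0,0]]]'

```text
t: 9.62
tool_pos: [0.4993, 0.0029, 0.1583]
tool_rot: [2.265, 2.177, 0.001]
wrist_force: [0.4, 0.1, -0.6]
finger_gap: 0.0426
grip_force: 0.0
```

Run:
```python
from h import *
t=read_camera("top");s=read_camera("side");print(observe()["tool_pos"])
cv2.imwrite("pics/top3.png",t[:,:,::-1]);cv2.imwrite("pics/side3.png",s[:,:,::-1])
a=cv2.resize(t[205:295,335:475,::-1],None,fx=5.7,fy=5.7,interpolation=cv2.INTER_CUBIC)
cv2.imwrite("pics/g.png",a)
```

```text
[0.4987 0.007  0.158 ]
```

View pics/g.png

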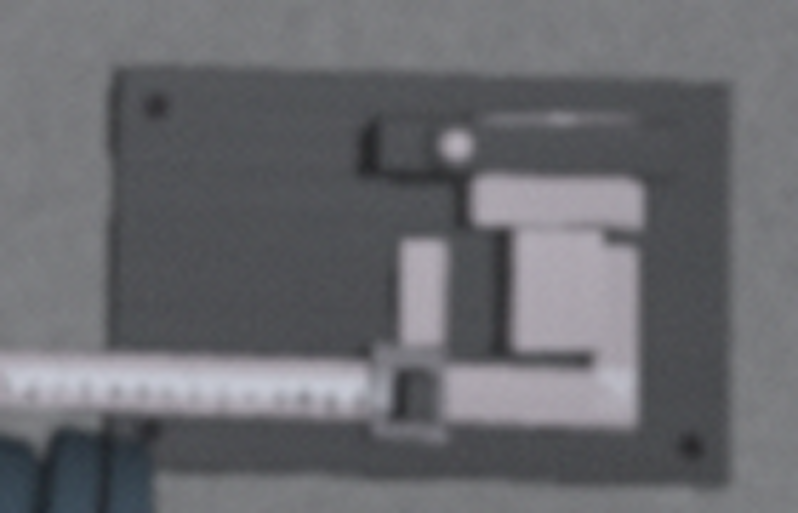

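The caliper lies with its fixed jaw on the tongue (fixed jaw at crop 600–638) and the moving jaw open at crop 400–448. The thumb block is at about (415, 395). I'll fit the pose and plan the thumb grasp.

```bash
python3 - <<'E'
from fit import *
pa=full([(637,428),(638,248),(400,238),(448,238),(445,426),(445,366)],5.7,(335,205))
def m(q):
    g=q[3];return pose(q,[(-.01,-.016,.026),(.055,-.016,.026),(.055,g+.016,.026),(.055,g,.026),(-.01,g,.026),(.01,g,.026)])
r=least_squares(lambda q:(w2px("top",m(q))-pa).ravel(),[.49,-.26,-.04,.053]);q=r.x;print(q,r.fun.round(2).tolist())
print("thumb",pose(q,[(0,q[3]+.014,.05)]))
print("thumb px seen",px2w("top",full([(417,394)],5.7,(335,205)),.0545))
E
python3 go.py .493 -.195 .08 -2.19 7 0.5
```

```text
[ 0.4901 -0.2626 -0.0414  0.0544] [-0.01, -0.18, 0.01, 0.06, 0.5, 0.48, -0.29, 0.73, -0.17, -0.97, -0.04, -0.11]
thumb [[ 0.4929 -0.1943  0.05  ]]
thumb px seen [[ 0.4947 -0.1931  0.0545]]
from [0.4987 0.007  0.158 ] t 9.7167 F [-0.3358 -0.6381  0.1152] gap 0.04301081157303977 world d mm [  -5.7101 -201.9782  -78.0256] turn [-0.0177 -0.1403  0.3181]
[0.5, -28.9, 0.1, 11.1, -0.0, -0.02, 0.05],
[0.5, -28.9, 0.2, 11.1, -0.0, -0.02, 0.05],
[0.5, -28.9, 0.2, 11.1, -0.0, -0.02, 0.05],
[0.5, -28.9, 0.2, 11.1, -0.0, -0.02, 0.05],
[0.5, -28.9, 0.2, 11.1, -0.0, -0.02, 0.05],
[0.5, -28.9, 0.2, 11.1, -0.0, -0.02, 0.05],
[0.5, -28.9, 0.3, 11.1, -0.0, -0.02, 0.05],
```

>>> send_rows --plan '[[[0.5,-20,0,6,0,0,0.1],[0.5,-40,0,10,0,0,0.1],[0.5,-40,0,10,0,0,0.1],[0.5,-40,0.5,10,0,0,0],[0.5,-40,0.5,10,0,0,0]]]'

```text
t: 10.13
tool_pos: [0.4927, -0.1805, 0.1116]
tool_rot: [2.268, 2.173, 0.0]
wrist_force: [0.5, 0.4, 0.8]
finger_gap: 0.0427
grip_force: 0.0
```

>>> send_rows --plan '[[[0.5,-20,0.5,10,0,0,0],[0.5,-2,0,10,0,0,0],[0.5,0,0,8,0,0,0],[0.5,0,0,0,0,0,0],[0.5,0,0,0,0,0,0]]]'

```text
t: 10.55
tool_pos: [0.4921, -0.1992, 0.083]
tool_rot: [-2.267, -2.172, 0.0]
wrist_force: [0.8, 0.4, -0.3]
finger_gap: 0.0428
grip_force: 0.0
```

```bash
python3 go.py .4935 -.1945 .036 -2.25 4 0.5
```

```text
from [ 0.4921 -0.1992  0.083 ] t 10.55 F [ 0.7638  0.4384 -0.2763] gap 0.0427608248566937 world d mm [  1.406    4.7027 -47.0106] turn [-0.0859 -0.0733 -0.2088]
[0.5, 1.2, 0.3, 11.8, -0.02, -0.02, -0.05],
[0.5, 1.2, 0.3, 11.8, -0.02, -0.02, -0.05],
[0.5, 1.2, 0.3, 11.8, -0.02, -0.02, -0.05],
[0.5, 1.2, 0.3, 11.8, -0.02, -0.02, -0.05],
```

>>> send_rows --plan '[[[0.5,2.5,0.6,5,0,0,-0.2],[0.5,2.2,0.6,12,0,0,0],[0.5,0,0,15,0,0,0],[0.5,0,0,10,0,0,0],[0.5,0,0,4,0,0,0]]]'

```text
t: 10.97
tool_pos: [0.4936, -0.1944, 0.0362]
tool_rot: [-2.263, -2.177, 0.001]
wrist_force: [-0.4, -0.0, 0.1]
finger_gap: 0.0428
grip_force: 0.0
```

>>> send_rows --plan '[[[0.5,0,0,0,0,0,0],[0.5,0,0,0,0,0,0],[0.5,0,0,0,0,0,0]]]'

```text
t: 11.22
tool_pos: [0.4946, -0.1961, 0.038]
tool_rot: [2.265, 2.176, 0.0]
wrist_force: [0.6, -0.1, 0.5]
finger_gap: 0.0431
grip_force: 0.0
```

>>> send_rows --plan '[[[0.35,1,-0.6,1,0,0,0],[0.2,0,0,0,0,0,0],[0.1,0,0,0,0,0,0],[0.1,0,0,0,0,0,0],[0.1,0,0,0,0,0,0]]]' --grip_force 20

```text
t: 11.63
tool_pos: [0.4935, -0.195, 0.0368]
tool_rot: [2.266, 2.176, 0.0]
wrist_force: [-1.6, 1.3, 6.8]
finger_gap: 0.0175
grip_force: 23.4
```

>>> send_rows --plan '[[[0.1,0,0,0,0,0,0],[0.1,0,0,0,0,0,0]]]'

```text
t: 11.8
tool_pos: [0.4935, -0.195, 0.0368]
tool_rot: [2.266, 2.176, -0.0]
wrist_force: [-1.6, 0.3, 5.8]
finger_gap: 0.0174
grip_force: 23.4
```

>>> send_rows --plan '[[[0.1,-2,0,-0.3,0,0,0],[0.1,-3,0,0,0,0,0],[0.1,-3,0,0,0,0,0],[0.1,-3,0,0,0,0,0],[0.1,-3,0,0,0,0,0]]]'

```text
t: 12.22
tool_pos: [0.4929, -0.2094, 0.0368]
tool_rot: [2.266, 2.176, -0.0]
wrist_force: [-1.6, 1.2, 5.9]
finger_gap: 0.0171
grip_force: 23.4
```

>>> send_rows --plan '[[[0.1,-2,0,0,0,0,0],[0.1,-1,0,0,0,0,0],[0.1,0,0,0,0,0,0],[0.1,0,0,0,0,0,0]]]'

```text
t: 12.55
tool_pos: [0.4928, -0.2128, 0.0368]
tool_rot: [2.266, 2.175, -0.001]
wrist_force: [-2.2, -0.6, 4.9]
finger_gap: 0.0176
grip_force: 23.4
```

>>> send_rows --plan '[[[0.1,-0.7,0,0,0,0,0],[0.1,-0.7,0,0,0,0,0],[0.1,0,0,0,0,0,0]]]'

```text
t: 12.8
tool_pos: [0.4928, -0.2138, 0.0368]
tool_rot: [2.266, 2.176, -0.0]
wrist_force: [-2.4, 0.9, 5.4]
finger_gap: 0.0176
grip_force: 23.4
```

>>> send_rows --plan '[[[0.1,-0.7,0,0,0,0,0],[0.1,-0.7,0,0,0,0,0],[0.1,0,0,0,0,0,0]]]'

```text
t: 13.05
tool_pos: [0.4927, -0.2152, 0.0368]
tool_rot: [2.266, 2.176, -0.0]
wrist_force: [-2.2, 0.6, 5.8]
finger_gap: 0.0174
grip_force: 23.4
```

>>> send_rows --plan '[[[0.1,-0.5,0,0,0,0,0],[0.1,0,0,0,0,0,0],[0.1,0,0,0,0,0,0]]]'

```text
t: 13.3
tool_pos: [0.4927, -0.2156, 0.0368]
tool_rot: [2.266, 2.176, -0.0]
wrist_force: [-2.8, -0.4, 4.8]
finger_gap: 0.017
grip_force: 23.4
```

>>> send_rows --plan '[[[0.1,-0.6,0,0,0,0,0],[0.1,0,0,0,0,0,0],[0.1,0,0,0,0,0,0]]]'

```text
t: 13.55
tool_pos: [0.4926, -0.2162, 0.0368]
tool_rot: [2.266, 2.176, -0.0]
wrist_force: [-2.2, 0.3, 5.8]
finger_gap: 0.0172
grip_force: 23.4
```

>>> send_rows --plan '[[[0.1,-0.6,0,0,0,0,0],[0.1,0,0,0,0,0,0],[0.1,0,0,0,0,0,0]]]'

```text
t: 13.8
tool_pos: [0.4926, -0.2168, 0.0368]
tool_rot: [2.266, 2.176, -0.0]
wrist_force: [-1.7, 0.9, 4.6]
finger_gap: 0.0174
grip_force: 23.4
```

>>> send_rows --plan '[[[0.1,-0.6,0,0,0,0,0],[0.1,0,0,0,0,0,0],[0.1,0,0,0,0,0,0]]]'

```text
t: 14.05
tool_pos: [0.4926, -0.2169, 0.0368]
tool_rot: [-2.266, -2.176, -0.001]
wrist_force: [-2.1, 2.0, 7.1]
finger_gap: 0.0175
grip_force: 23.5
```

Contact: the slide stalled at y = -0.2169. I'll press a little more.

>>> send_rows --plan '[[[0.1,-0.7,0,0,0,0,0],[0.1,0,0,0,0,0,0],[0.1,0,0,0,0,0,0]]]'

```text
t: 14.3
tool_pos: [0.4925, -0.2169, 0.0368]
tool_rot: [-2.265, -2.175, -0.002]
wrist_force: [-1.0, 4.8, 7.1]
finger_gap: 0.0173
grip_force: 23.6
```

>>> send_rows --plan '[[[0.1,-0.7,0,0,0,0,0],[0.1,0,0,0,0,0,0],[0.1,0,0,0,0,0,0]]]'

```text
t: 14.55
tool_pos: [0.4926, -0.217, 0.0368]
tool_rot: [-2.265, -2.174, -0.003]
wrist_force: [-0.4, 7.3, 8.2]
finger_gap: 0.0173
grip_force: 23.7
```

>>> send_rows --plan '[[[0.1,0,0,0,0,0,0],[0.1,0,0,0,0,0,0],[0.1,0,0,0,0,0,0]]]'

```text
t: 14.8
tool_pos: [0.4926, -0.217, 0.0368]
tool_rot: [-2.265, -2.175, -0.003]
wrist_force: [-0.2, 7.6, 8.3]
finger_gap: 0.0173
grip_force: 23.7
```

>>> send_rows --plan '[[[0.1,0.7,0,0,0,0,0],[0.1,0.7,0,0,0,0,0],[0.25,0,0,0,0,0,0],[0.5,0,0,0,0,0,0],[0.5,0,0,0,0,0,0]]]'

```text
t: 15.22
tool_pos: [0.4926, -0.2172, 0.0363]
tool_rot: [-2.266, -2.176, -0.0]
wrist_force: [0.7, 0.2, 0.2]
finger_gap: 0.0425
grip_force: 0.0
```

>>> send_rows --plan '[[[0.5,0,0,0,0,0,0],[0.5,0,0,-10,0,0,0],[0.5,0,0,-30,0,0,0],[0.5,0,0,-40,0,0,0],[0.5,0,0,-40,0,0,0]]]'

```text
t: 15.63
tool_pos: [0.4918, -0.2165, 0.1577]
tool_rot: [-2.264, -2.174, 0.001]
wrist_force: [1.4, -1.3, 0.3]
finger_gap: 0.0429
grip_force: 0.0
```

>>> send_rows --plan '[[[0.5,40,0,0,0,0,0],[0.5,40,0,0,0,0,0],[0.5,40,0,0,0,0,0],[0.5,40,0,0,0,0,0],[0.5,40,0,0,0,0,0]]]'

```text
t: 16.05
tool_pos: [0.5005, -0.0156, 0.1576]
tool_rot: [2.266, 2.175, 0.001]
wrist_force: [1.3, 0.0, -0.3]
finger_gap: 0.0429
grip_force: 0.0
```

Run:
```python
from h import *
t=read_camera("top");print(observe()["tool_pos"])
cv2.imwrite("pics/top4.png",t[:,:,::-1])
a=cv2.resize(t[205:295,335:475,::-1],None,fx=5.7,fy=5.7,interpolation=cv2.INTER_CUBIC)
cv2.imwrite("pics/k.png",a)
```

```text
[ 0.4997 -0.0084  0.1575]
```

View pics/k.png

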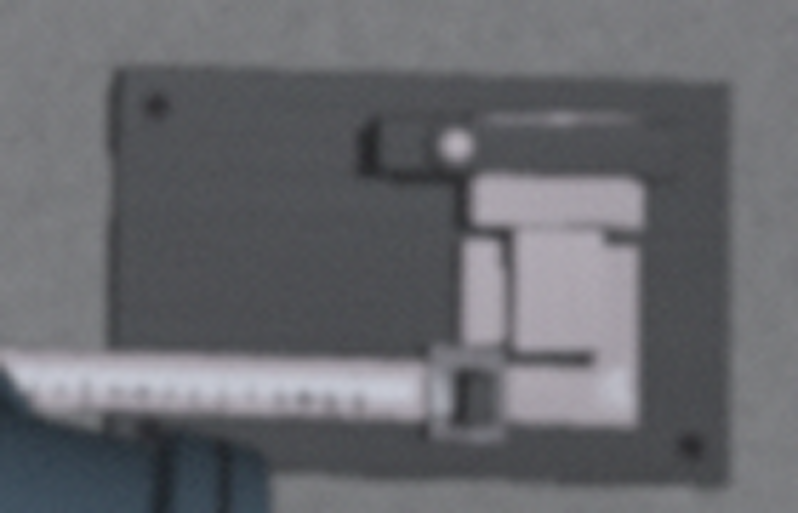

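The moving jaw now lies against the tongue (crop 463–506), and the fixed jaw is unmoved (600–638). I'll do a numeric check that the caliper body didn't shift or turn.

Run:
```python
import cv2,numpy as np
from fit import *
a,b=[cv2.cvtColor(cv2.imread(f"pics/top{i}.png"),cv2.COLOR_BGR2GRAY).astype(np.float32) for i in(3,4)]
for n,(y0,y1,x0,x1) in dict(jaw=(240,285,434,456),beam=(262,280,340,405)).items():
    print(n,cv2.phaseCorrelate(a[y0:y1,x0:x1],b[y0:y1,x0:x1]))
# subpixel vertical beam edges & jaw outer edge
def edge(l):
    g=np.abs(np.diff(l));return (g*(np.arange(len(g))+.5)).sum()/g.sum()
for im in(a,b): print("jaw outer",edge(im[250:275,443:451].mean(0))+443,"moving-jaw/left edge",edge(im[250:264,412:420].mean(0))+412,"beam low edge",[round(edge(im[274:284,x:x+8].mean(1))+274,2) for x in(362,385,420,435)])
w=[.5328,-.2477,-.0382]
print("jaw outer predicted if flush",w2px("top",pose(w,[(-.01,-.032,.026)])), "left moving jaw edge",w2px("top",pose(w,[(-.01,.032,.026)])))
```

```text
jaw ((-0.08070297384478842, 0.33152130916344547), 0.9833188683898361)
beam ((0.6154879532413133, 0.01714686354850059), 0.7532424315994168)
jaw outer 446.43344979304976 moving-jaw/left edge 413.2185825620763 beam low edge [np.float64(277.08), np.float64(277.33), np.float64(278.74), np.float64(279.17)]
jaw outer 446.37790958614806 moving-jaw/left edge 415.6691570851339 beam low edge [np.float64(277.41), np.float64(277.17), np.float64(279.09), np.float64(278.82)]
jaw outer predicted if flush [[446.1518 259.098 ]] left moving jaw edge [[415.5019 258.1918]]
```

The outer width over both jaws measures 30.71 px against 30.65 px predicted, which gives a gap of about 32.1 mm with the jaws flush. I'm handing in.

```bash
python3 -c "
from station import *
print(close_job())"
```

```text
the job is handed in; nothing more can be done
None
```

The job is handed in: the caliper lies flat on the plate, shut on the tongue (gap about 32.1 mm from the top camera) and let go, the last press was about 7 N at the wrist, and I touched nothing else on the bench; the hand-in returned no verdict.

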